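# File a finish sample board in the lever arch sample file

## Task

Put the finish sample board away in the lever arch sample file on the counter: lift the file's lever to spring the rings open, take the board out of its plywood sleeve and lay it flat in the file, swatches up, with both posts through its two holes, and let go of it. Then press the lever fully down so that the rings close over it, leaving the mugs and the glass jar where they stand.

Things in the scene. Friction and masses are not known exactly. Their poses are not given: they have to be found in the camera images.
- sample_file: Lever arch file fixed to the counter: dark wooden base 8 mm thick, x -145 to 45, y -65 to 125 (mm, own frame; origin on the counter, z up, -x side towards the robot). Two upright steel posts 6 mm thick, tapered tops 58 mm above the counter, at x -80, y -18 and 18. The filed board lies along x on the landing strip, punched end at x -95, plain end at x 35. The lever is on the +y side.
- landing (a point): Middle of the top of the file's pale landing strip: x -30, y 0 in the file's frame, 16 mm above the counter. Strip 134 x 44 mm. Upright cheeks (70 mm apart inside, 6 mm thick, tops 36 mm above the counter, file x -100 to -37) leave 4 mm beside the filed board's punched end: no room for fingers there. Its plain half is clear of them and overhangs the strip by 9 mm each side.
- seat (a point): Point midway between the two posts, 20.5 mm above the counter: point holes lies here when the board is filed. Axes as the file's.
- lever (a joint): Lever angle: 0 fully down (rings shut), 1.45 rad fully up (rings open). Rising, its bar swings up, then towards the file's -x. Over-centre toggle with a spring strut on its +y side: about 3 N on the bar lifts it; past about 0.5 rad it springs by itself to fully up and stays. Pressing down takes about 4 N at most on the bar; below about 0.4 rad it snaps fully down and stays.
- rings (a joint): Angle of the two steel ring arches, driven by the lever: 0 shut (tips on the post tops), about 0.9 rad open, tilted back towards the file's -x, clear of the posts. They turn about the lever's axis line. Shut, their highest point is 66 mm above the counter; open, about 85 mm.
- lever_bar (a point): Middle of the lever's cross bar, a black round bar 12 mm thick along its y axis, held at its ends by two 8 mm steel wire arms (56 mm apart inside, open between them, so a finger fits). With the lever down: x -40, y 80 in the file's frame, 34 mm above the counter. Turns with the lever; fully up, the bar's top is 116 mm above the counter.
- lever_hinge (a point): Point on the lever's turning axis (parallel to the file's y), in line with the middle of the bar: x -125, y 80 in the file's frame, 24 mm above the counter. The bar's centre line is 85.6 mm from the axis. Axes as the file's.
- board: Finish sample board: loose flat wooden board 130 x 62 x 9 mm, about 0.11 kg, three thin round metal swatches on its upper face. Origin at the centre of its underside; x along its length, z up. Two 12 mm holes near its -x (punched) end at x -50, y -18 and 18. Starts flat in the sleeve, underside 10 mm above the counter, punched end sticking out 46 to 54 mm towards the robot.
- holes (a point): Point midway between the board's two holes, halfway through its thickness; 15 mm from the punched end. Axes as the board's.
- sleeve: Plywood sleeve, fixed to the counter: 95 x 90 x 34 mm (x, y, z), origin at the centre of its underside, open only on its -x side, where the board sticks out. Inside it is 70 mm wide and 18 mm high, with the floor 10 mm above the counter and a 6 mm roof. The board is pulled out straight along the sleeve's -x; 85 mm of pull frees it wholly.
- mug_tall: Bystander: copper mug with a handle, 76 mm across, 100 mm tall, standing upright; origin at the centre of its underside.
- mug_short: Bystander: copper mug with a handle, 84 mm across, 75 mm tall, standing upright; origin at the centre of its underside.
- tin: Bystander: amber glass jar with a steel lid, 70 mm across, 85 mm tall; origin at the centre of its underside.
Mind the look-alikes: they are no part of the job. There is more than one size of the board; the job needs the middle-sized.

How it is judged (in metres and radians):
On the way, in this order (a step that is already met when the one before it is completed fails the run):
1. the lever is up and the rings are open, the board not yet in the file (value of joint lever above 1 rad and value of joint rings above 0.6 rad and distance between holes and seat above 0.03 m), for 0.1 s.
2. the board lies flat in the file, both posts through its holes, let go, while the rings are still open (value of joint rings above 0.6 rad and distance between holes and seat below 0.006 m and angle between board's own z axis and vertical below 0.06 rad and angle between the x axis of board and the x axis of sample_file, either way round below 0.15 rad and contact force between the fingers and board below 0.1 N), for 0.2 s.
At the end, for the whole second after the job is handed in: Lever fully down and rings shut (each within 0.08 rad); the board still, flat (0.06 rad), swatches up, on the landing strip with both posts through its holes (midpoint of the holes within 6 mm of site seat, length within 0.15 rad of the file's) (value of joint each of lever, rings below 0.08 rad and distance between holes and seat below 0.006 m and angle between board's own z axis and vertical below 0.06 rad and angle between the x axis of board and the x axis of sample_file, either way round below 0.15 rad and linear speed of board below 0.02 m/s); the robot touches nothing.
It fails at once if the tall mug is shifted by more than 30 mm or tipped (distance of mug_tall from where it was at the start of the episode above 0.03 m or angle between mug_tall's own z axis and vertical above 0.5 rad).
It fails at once if the short mug is shifted by more than 30 mm or tipped (distance of mug_short from where it was at the start of the episode above 0.03 m or angle between mug_short's own z axis and vertical above 0.5 rad).
It fails at once if the glass jar is shifted by more than 30 mm or tipped (distance of tin from where it was at the start of the episode above 0.03 m or angle between tin's own z axis and vertical above 0.5 rad).
It also fails if it takes over 72 s, if anything falls off the work surface, if the arm or the gripper's body presses on something with over 40 N, if the wrist force passes 120 N, or if a joint passes its speed limit or range.

## Robot

A 6-joint arm with a two-finger parallel gripper is mounted at the origin on the work surface. World frame = base frame: x ahead of the robot, y to its left, z up, the work surface at z = 0. Lengths are in m, angles in degrees, forces in N, time in s.
With the tool pointing down it reaches from about 0.25 to 0.725 m from the base axis. Payload 9.7 kg.
Tool frame: the origin (TCP) lies midway between the tips of the shut fingers; the grasp point (between the pads) lies 19 mm behind it (grip_point_offset is the distance from the TCP to the grasp point, in m); y points along the fingers, z is the direction in which the jaws open and shut, and the axes are right-handed (so a half turn about y gives the same grasp; the last joint's range is limited). The gripper opens to 85 mm and grips with 20 to 120 N. Pads are 22 mm wide; open, the fingers measure 114 mm over their backs; the gripper's body (76 mm by 85 mm) begins 54 mm behind the grasp point. The pads swing forward as they close: fully open they stand 13 mm farther back than shut.
Start: joints at [70.588, 4.979, 10.078, 95.1, 0, 90], TCP at [0.183, 0.519, 0.231] pointing down, gripper open.
Joint ranges: [-179.16, 179.16], [-48.56, 103.87], [-65.8, 70.77], [-126.05, 130.52], [-82.76, 87.17], [-180, 180]. Speed limits (degrees/s): [127.2, 127.2, 147.25, 180, 180, 180].

## Interface

Orientations are given as [roll, pitch, yaw] about the fixed x, y, z axes, in that order (R = Rz(yaw) Ry(pitch) Rx(roll)).
In Python, from workcell import get_obs, camera, job_done, grip_point_offset gives the robot as it stands.
- The arm moves only by the tool move_arm, never from a script. Its argument "deltas" is a list that holds one entry, the list of rows, each a list of 4 numbers: the shift along the tool's x, y, z in m, then the turn about the tool's y in degrees. A call has 1 to 5 rows; each row is the pose to reach, as a shift and turn from the pose commanded when the call began, along the tool's axes at that moment; what a row does not reach only later rows make up. A row lasts 1/10 s, in which the tool goes at most 50 mm and 8.59 degrees, less where a joint would pass 70% of its speed; a pose out of reach is approached as far as the arm can. A call with a gripper value outside its range is refused whole. "claw" is the finger opening in m, from 0 to 0.0854, set as the call begins (left out, the last holds). The fingers move at their own pace and stop on an object; "newtons" is the grip in N (left out, the last holds). Time passes only in rows, so rows that repeat a pose let the fingers close. It gives the time, the measured TCP pose, the force and the opening at its end, in the units of the state.
- get_obs(): the state, without advancing time (a new reading comes with each control period).
- camera(name): name is "scene" or "top"; returns a dict with "color" (480x640x3 uint8, blue, green, red), "range_z" (480x640 float32, m along the optical axis (not along the pixel's ray), 0 where there is no reading), "fx", "fy", "cx", "cy" (pixels), "k1" (the pictures are not rectified: a ray, as slopes to the right and down, at radius r is drawn at 1 + k1 r^2 times it, then the intrinsics apply), "T" (4x4, takes a point from camera to world coordinates). Camera axes: x right, y down, z forward; pixel columns grow to the right and rows downward; lengths in m; the calibration is good to about 2 mm. A picture is of the moment at which its call begins.
- job_done(): hands the job in, once; it reports no verdict.
The state is a dict: "time": time; "q": joint angles; "qd": joint speeds; "joint_efforts": joint torques, N m; "ee_pos": TCP position; "tcp_rot": TCP orientation; "wrist_force": force on the tool from outside, world axes, zero at the start; "torque": the same for the moment, N m; "opening": finger opening in m.
Only numpy, scipy, OpenCV 4.12 (cv2) and the standard library are available. Lean on these libraries where they do the work, as an engineer would, in place of code of your own. Each camera call takes 0.05 s, during which the arm holds its last target. There are 200 camera calls.

## Working session

There is one attempt and no reset: what is moved stays moved. The work goes in short steps, Python scripts to look and compute and a tool call to move; the robot and the scene stay as the last step left them, time stands still between calls to the robot, and variables do not carry over. Pictures are saved under pics/ and viewed, about 8 in all and at most 12, crops included, and the job is handed in when it is done.

Besides the shell and the picture viewer there is one more tool, called after "Request:" by a JSON object that holds its "method" and its "body". move_arm: Moves the arm, as the interface text tells. Its arguments: {"type":"object","properties":{"deltas":{"type":"array"},"claw":{"type":"number"},"newtons":{"type":"number"}},"required":["deltas"]}

```bash
mkdir -p pics; ls
cat > h.py <<'E'
import numpy as np, cv2
from workcell import get_obs, camera, job_done, grip_point_offset
def snap(name,f):
    c=camera(name); cv2.imwrite('pics/%s.png'%f,c['color']); np.savez('pics/%s.npz'%f,**c); return c
def load(f): return dict(np.load('pics/%s.npz'%f))
def ray(c,u,v):
    x=(u-c['cx'])/c['fx'];y=(v-c['cy'])/c['fy'];xd,yd=x,y
    for _ in range(10):
        s=1+c['k1']*(x*x+y*y);x,y=xd/s,yd/s
    return np.array([x,y,np.ones_like(x)]) if np.ndim(x) else np.array([x,y,1.])
def atz(c,u,v,z):
    d=c['T'][:3,:3]@ray(c,u,v);o=c['T'][:3,3];return o+d*(z-o[2])/d[2]
def pt(c,u,v):
    d=c['range_z'][int(round(v)),int(round(u))];return (c['T']@np.append(ray(c,u,v)*d,1))[:3]
def proj(c,p):
    q=np.linalg.inv(c['T'])@np.append(p,1);x,y=q[0]/q[2],q[1]/q[2];s=1+c['k1']*(x*x+y*y)
    return c['fx']*x*s+c['cx'],c['fy']*y*s+c['cy']
E
python3 - <<'E'
from h import *
print(get_obs(),grip_point_offset)
for n in('top','scene'):
    c=snap(n,n+'0');print(n,c['T'].round(3),c['fx'],c['k1'])
E
```

```text
pics
{'time': 0.0, 'q': array([ 7.05890414e+01,  5.01058983e+00,  1.00315030e+01,  9.51005649e+01,
       -1.23008127e-03,  9.00003526e+01]), 'qd': array([ 0.15392986,  0.01263131, -0.00741831,  0.01732962,  0.02101505,
        0.02197568]), 'joint_efforts': array([ 3.31284355e-03, -5.20388532e+01,  4.64803791e+01,  1.64631981e-02,
        7.87276804e-05, -2.84655670e-05]), 'ee_pos': array([0.1827087 , 0.51849449, 0.23056155]), 'tcp_rot': array([-9.00796517e+01, -1.23057021e-03, -1.94113095e+01]), 'wrist_force': array([ 0.10619635, -1.02856361, -0.11611033]), 'torque': array([ 0.00121528,  0.02143805, -0.00040273]), 'opening': 0.08520046065121319} 0.0187
top [[-0.022 -0.993  0.114  0.489]
 [-1.     0.024  0.02  -0.042]
 [-0.023 -0.113 -0.993  1.046]
 [ 0.     0.     0.     1.   ]] 541.9585489157392 -0.09680461779361582
scene [[-0.393  0.746 -0.537  1.133]
 [ 0.919  0.311 -0.241  0.186]
 [-0.013 -0.588 -0.808  0.835]
 [ 0.     0.     0.     1.   ]] 516.6223055220864 0.0046416841048318
```

View pics/top0.png

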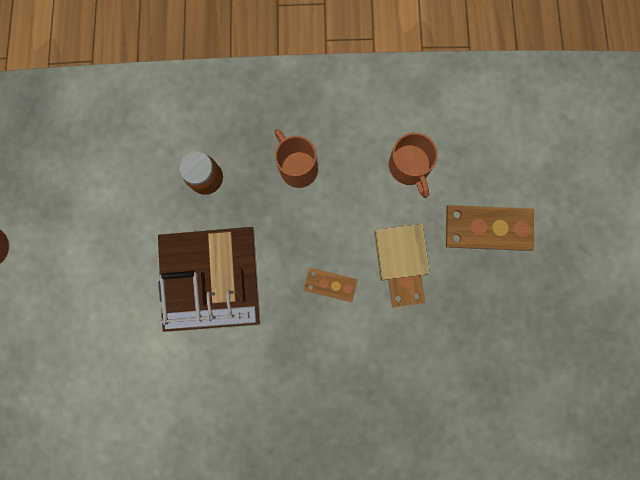

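View pics/scene0.png

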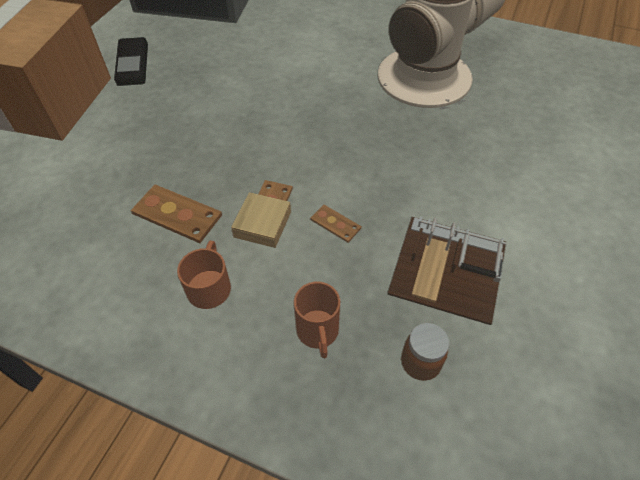

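Top view: up is +x and left is +y. There are three candidate boards: small, loose at (330,285); large, loose at (490,228); and the one in the sleeve, sticking out at (406,292). The description picks the sleeved, middle-sized one. The file is at (208,280), with its lever bar at (178,275). I'll check both in a close crop.

Run:
```python
from h import *
c=load('top0');i=c['color']
a=cv2.resize(i[220:340,150:270],None,fx=4.9,fy=4.9,interpolation=cv2.INTER_CUBIC)[:588,:]
b=cv2.resize(i[215:315,368:434],None,fx=5.88,fy=5.88,interpolation=cv2.INTER_CUBIC)
a=a[:588,:410] if 0 else cv2.resize(i[220:340,152:266],(400,421));b=cv2.resize(b,(388,588))
o=np.zeros((588,800,3),'u1');o[:421,:400]=a;o[:588,400:788]=b
cv2.imwrite('pics/crop1.png',o)
for n in('top0','scene0'):
    c=load(n)
    print(n)
    for u,v in ([(158,234),(253,227),(259,324),(163,331),(376,230),(424,225),(429,274),(382,279)] if n[0]=='t' else []):
        print(u,v,pt(c,u,v).round(3),atz(c,u,v,.008 if u<300 else .034).round(3))
```

```text
top0
158 234 [ 0.638  0.304 -0.003] [0.637 0.301 0.008]
253 227 [0.646 0.113 0.005] [0.645 0.113 0.008]
259 324 [0.458 0.103 0.006] [0.458 0.103 0.008]
163 331 [0.447 0.29  0.005] [0.448 0.289 0.008]
376 230 [ 0.63  -0.124  0.034] [ 0.63  -0.124  0.034]
424 225 [ 0.643 -0.221 -0.003] [ 0.637 -0.215  0.034]
429 274 [ 0.546 -0.226  0.001] [ 0.545 -0.22   0.034]
382 279 [ 0.537 -0.132  0.033] [ 0.537 -0.132  0.034]
scene0
```

View pics/crop1.png

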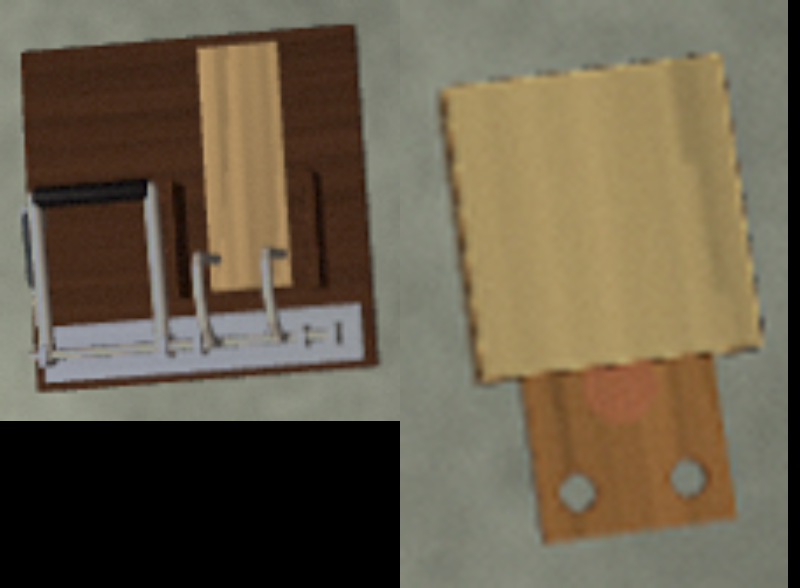

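Crop: the sleeved board (holes at about (398,299) and (417,296)) is between the other two in size, so it's the right one. The lever bar runs along crop (35–147, 191). Next I'll fit the poses.

```bash
cat >> h.py <<'E'
from scipy.optimize import least_squares
def fit(c,model,pix,x0):
    "planar pose (x,y,yaw) of model pts (mm) from pixels"
    M=np.array(model)/1e3
    def w(p):
        s,k=np.sin(p[2]),np.cos(p[2]);return np.c_[p[0]+k*M[:,0]-s*M[:,1],p[1]+s*M[:,0]+k*M[:,1],M[:,2]]
    f=lambda p:np.ravel([np.subtract(proj(c,q),z) for q,z in zip(w(p),pix)])
    r=least_squares(f,x0,loss='soft_l1');return r.x,r.fun.reshape(-1,2)
def R2(p,x,y): return p[0]+np.cos(p[2])*x-np.sin(p[2])*y,p[1]+np.sin(p[2])*x+np.cos(p[2])*y
E
python3 - <<'E'
from h import *
np.set_printoptions(suppress=True,precision=4)
c=load('top0')
L=lambda a:[(152+u/3.509-.35,220+v/3.509-.35) for u,v in a]
Rr=lambda a:[(368+(u-400)/5.88-.4,215+v/5.88-.4) for u,v in a]
f,r=fit(c,[(-145,125,8),(45,125,8),(45,-65,8),(-145,-65,8),(37,22,16),(37,-22,16),(-97,-22,16),(-97,22,16),(-40,80,34)],
 L([(38,390),(22,52),(355,25),(378,365),(197,48),(277,42),(291,286),(211,291),(91,192)]),[.6,.17,.05]);print(f,r)
s,r=fit(c,[(47.5,45,34),(47.5,-45,34),(-47.5,-45,34),(-47.5,45,34)],Rr([(440,88),(721,53),(763,348),(480,382)]),[.59,-.17,.08]);print('sleeve',s,r)
b,r=fit(c,[(-65,31,9+10),(-65,-31,19),(-50,18,19),(-50,-18,19)],Rr([(544,543),(736,518),(577,493),(688,478)]),[.56,-.17,.08]);print('board',b,r)
print('bar',R2(f,-.04,.08),'seat',R2(f,-.08,0),'boardtarget',R2(f,-.03,0),'yaws',np.degrees([f[2],s[2],b[2]]))
print('board grip(-45)',R2(b,-.045,0))
# second view check: project onto scene
d=load('scene0');i=d['color'].copy()
for p,z in [(R2(f,x,y),.008) for x in(-.145,.045) for y in(-.065,.125)]+[(R2(f,-.04,.08),.034)]+[(R2(b,-.05,y),.019) for y in(-.018,.018)]+[(R2(b,-.065,y),.019) for y in(-.031,.031)]:
    u=proj(d,[*p,z]);cv2.circle(i,(int(u[0]*16),int(u[1]*16)),24,(0,255,0),1,cv2.LINE_AA,4)
cv2.imwrite('pics/chk.png',cv2.resize(i[160:340,220:520],None,fx=2.6,fy=2.6))
E
```

```text
[0.5986 0.175  0.0559] [[-0.6707  0.6328]
 [-0.6509 -0.4302]
 [ 0.1495 -0.6387]
 [ 0.0042  0.7087]
 [ 0.3023 -0.0669]
 [-0.0403 -0.1989]
 [ 0.1463 -0.2687]
 [ 0.1653  0.025 ]
 [ 0.3755  0.2805]]
sleeve [ 0.588  -0.1708  0.0985] [[ 0.3184 -0.0346]
 [-0.2406  0.1286]
 [-0.2532 -0.1205]
 [ 0.1769  0.0332]]
board [ 0.5526 -0.1744  0.1064] [[-0.0042  0.1723]
 [-0.1516  0.0816]
 [ 0.0904 -0.1461]
 [ 0.0641 -0.1074]]
bar (np.float64(0.5541657272150293), np.float64(0.2526299201624022)) seat (np.float64(0.51870055823519), np.float64(0.17051888686460814)) boardtarget (np.float64(0.5686223671290469), np.float64(0.17331406069913702)) yaws [3.2047 5.6442 6.0963]
board grip(-45) (np.float64(0.5078809903745527), np.float64(-0.17922462237167253))
```

View pics/chk.png

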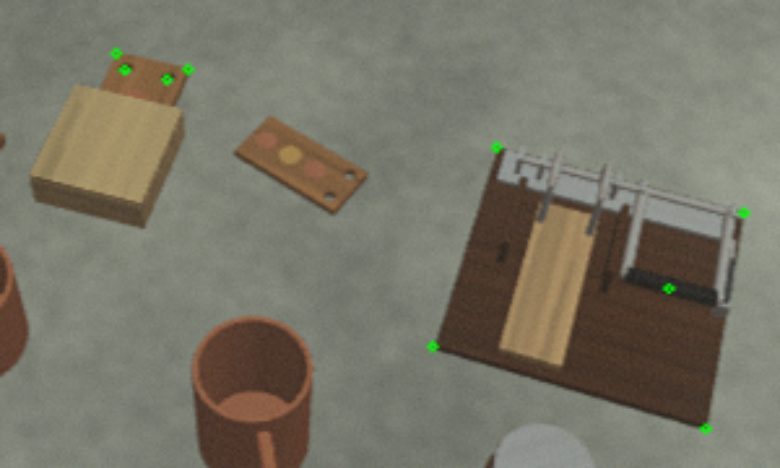

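```bash
cat > go.py <<'E'
import sys
from h import *
o=get_obs();x,y,z,psi=map(float,sys.argv[1:5])
p=np.radians(o['tcp_rot'][2]);d=np.array([x,y,z])-o['ee_pos']
t=(o['tcp_rot'][2]-psi+180)%360-180
print('now',o['ee_pos'].round(4),o['tcp_rot'].round(2),'F',o['wrist_force'].round(1),'open',round(o['opening'],4),'t',round(o['time'],2),'q',o['q'].round(0))
print('delta',np.round([d[0]*np.cos(p)+d[1]*np.sin(p),-d[2],-d[0]*np.sin(p)+d[1]*np.cos(p),t],4))
E
python3 go.py .554 .2526 .15 -86.8
```

```text
now [0.1827 0.5185 0.2307] [-90.07   0.   -19.41] F [-0.5 -0.6  0.1] open 0.0857 t 0.1 q [71.  5. 10. 95.  0. 90.]
delta [ 0.4386  0.0807 -0.1274 67.3895]
```

Request:
{"method": "move_arm", "body": {"deltas": [[[0.22,0.04,-0.064,33.7],[0.22,0.04,-0.064,33.7],[0.22,0.04,-0.064,33.7],[0.22,0.04,-0.064,33.7],[0.22,0.04,-0.064,33.7]]], "claw": 0.045, "newtons": 30}}

```text
time: 0.6
ee_pos: [0.3708, 0.383, 0.1903]
tcp_rot: [-90.1, -0.0, -53.5]
wrist_force: [-0.2, 0.5, 0.1]
opening: 0.0451
```

```bash
python3 go.py .554 .2526 .12 -86.8
```

```text
now [0.3708 0.383  0.1903] [-9.005e+01 -3.000e-02 -5.347e+01] F [-0.2  0.5  0.1] open 0.0451 t 0.6 q [46.  2.  2. 90. -0. 99.]
delta [ 0.2138  0.0703  0.0696 33.3275]
```

Request:
{"method": "move_arm", "body": {"deltas": [[[0.214,0.07,0.07,33.5],[0.214,0.07,0.07,33.5],[0.214,0.07,0.07,33.5],[0.214,0.07,0.07,33.5],[0.214,0.07,0.07,33.5]]]}}

```text
time: 1.1
ee_pos: [0.555, 0.2538, 0.1196]
tcp_rot: [-90.1, -0.0, -87.0]
wrist_force: [-0.6, 1.2, -0.7]
opening: 0.045
```

Request:
{"method": "move_arm", "body": {"deltas": [[[0,0,0,0],[0,0,0,0]]]}}

```text
time: 1.3
ee_pos: [0.5534, 0.2554, 0.1204]
tcp_rot: [-90.1, -0.0, -86.7]
wrist_force: [-0.4, 0.3, -0.3]
opening: 0.0451
```

```bash
python3 go.py .554 .2526 .017 -86.8; python3 -c "
from h import *
c=snap('top','top1');s=snap('scene','sc1')
cv2.imwrite('pics/a1.png',np.hstack([cv2.resize(c['color'][200:350,130:280],(400,400)),cv2.resize(s['color'][180:330,380:530],(400,400))]))"
```

```text
now [0.5534 0.2554 0.1204] [-9.011e+01 -3.000e-02 -8.669e+01] F [-0.4  0.3 -0.3] open 0.0451 t 1.3 q [ 25.  12.   6.  84.   0. 111.]
delta [0.0028 0.1034 0.0004 0.1085]
```

View pics/a1.png

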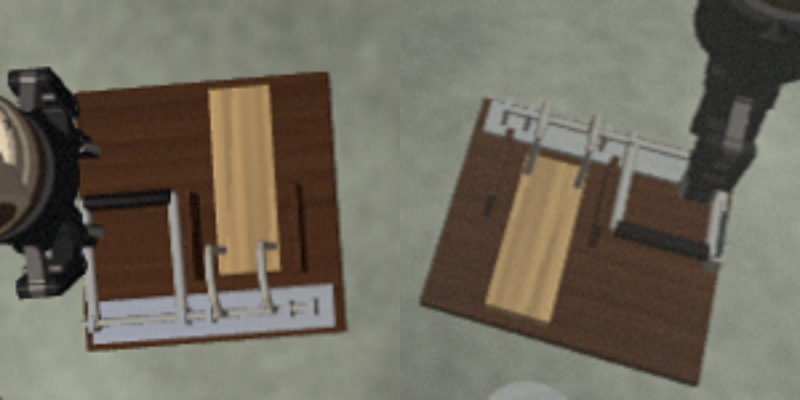

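Picture: the gripper is above the lever bar with the jaws straddling it along file x, which is consistent after allowing for parallax. Descending to grip.

Request:
{"method": "move_arm", "body": {"deltas": [[[-0.003,0.04,0,0],[-0.003,0.07,0,0],[-0.003,0.09,0,0],[-0.003,0.103,0,0],[-0.003,0.103,0,0]]]}}

```text
time: 1.9
ee_pos: [0.552, 0.2596, 0.0172]
tcp_rot: [-90.1, -0.0, -86.5]
wrist_force: [0.3, 0.3, -0.1]
opening: 0.045
```

Request:
{"method": "move_arm", "body": {"deltas": [[[0,0,0,0],[0,0,0,0],[0,0,0,0],[0,0,0,0],[0,0,0,0]]], "claw": 0.0, "newtons": 30}}

```text
time: 2.4
ee_pos: [0.5535, 0.2596, 0.0199]
tcp_rot: [-89.9, 0.1, -86.6]
wrist_force: [-4.4, 0.4, 6.7]
opening: 0.0106
```

```bash
python3 go.py .554 .2526 .017 -86.8
```

```text
now [0.5535 0.2596 0.0199] [-8.993e+01  7.000e-02 -8.660e+01] F [-4.4  0.4  6.7] open 0.0106 t 2.4 q [ 25.  14.  -3.  73.   0. 112.]
delta [7.000e-03 2.900e-03 1.000e-04 2.027e-01]
```

Request:
{"method": "move_arm", "body": {"deltas": [[[0,-0.007,-0.001,0],[0,-0.0146,-0.003,0],[0,-0.0215,-0.0055,0],[0,-0.0285,-0.0085,0],[0,-0.0285,-0.0085,0]]]}}

```text
time: 2.9
ee_pos: [0.5457, 0.2591, 0.0487]
tcp_rot: [-89.8, 0.1, -86.6]
wrist_force: [4.4, 2.3, 0.2]
opening: 0.0109
```

```bash
python3 go.py .554 .2526 .017 -86.8
```

```text
now [0.5457 0.2591 0.0487] [-8.983e+01  6.000e-02 -8.661e+01] F [4.4 2.3 0.2] open 0.0109 t 2.9 q [ 25.  13.  -2.  76.  -0. 112.]
delta [0.007  0.0317 0.0079 0.1913]
```

Request:
{"method": "move_arm", "body": {"deltas": [[[0,-0.0127,-0.0079,0],[0,-0.0238,-0.0178,0],[0,-0.033,-0.0295,0],[0,-0.04,-0.0426,0],[0,-0.0428,-0.0496,0]]]}}

```text
time: 3.4
ee_pos: [0.4979, 0.2563, 0.0938]
tcp_rot: [-89.5, 0.1, -86.6]
wrist_force: [7.1, 0.6, 14.7]
opening: 0.0106
```

Request:
{"method": "move_arm", "body": {"deltas": [[[0,-0.002,-0.0065,0],[0,-0.0032,-0.0131,0],[0,-0.004,-0.02,0],[0,-0.0043,-0.0255,0],[0,-0.0043,-0.0255,0]]]}}

```text
time: 3.9
ee_pos: [0.4708, 0.2547, 0.097]
tcp_rot: [-89.7, 0.1, -86.6]
wrist_force: [-1.5, 0.1, 14.7]
opening: 0.0104
```

```bash
python3 go.py .4735 .2526 .18 -86.8; python3 -c "
from h import *
c=snap('top','top2');s=snap('scene','sc2')
cv2.imwrite('pics/a2.png',np.hstack([cv2.resize(c['color'][200:350,130:280],(400,400)),cv2.resize(s['color'][150:300,380:530],(400,400))]))"
```

```text
now [0.4708 0.2547 0.097 ] [-89.73   0.11 -86.61] F [-1.5  0.1 14.7] open 0.0104 t 3.9 q [ 28.   2.  -8.  80.  -0. 115.]
delta [ 0.0022 -0.083   0.0026  0.1895]
```

View pics/a2.png

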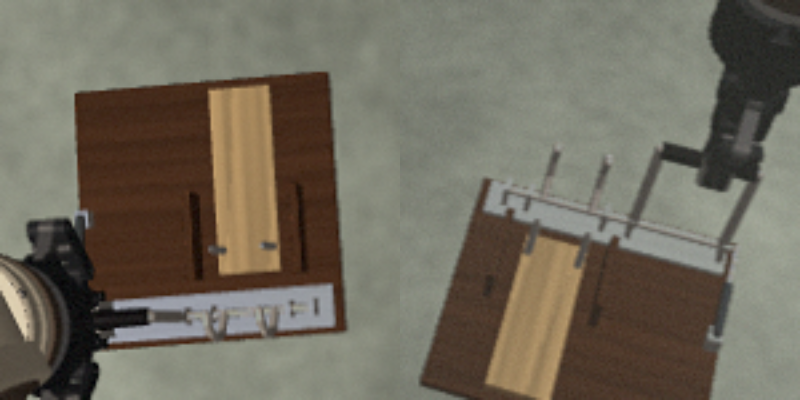

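Picture: the lever stands upright at (685,175) in the right half, and both rings are tilted back clear of the posts. Releasing, rising and going to the sleeved board.

Request:
{"method": "move_arm", "body": {"deltas": [[[0,0,0,0],[0,0,0,0],[0,0,0,0],[0,-0.04,0,0],[0,-0.08,0,0]]], "claw": 0.05}}

```text
time: 4.5
ee_pos: [0.4689, 0.2536, 0.1735]
tcp_rot: [-90.2, -0.1, -86.6]
wrist_force: [0.6, 0.4, 0.3]
opening: 0.0498
```

```bash
python3 go.py .51 -.179 .16 5.9
```

```text
now [0.4689 0.2536 0.1735] [-90.18  -0.1  -86.62] F [0.6 0.4 0.3] open 0.0498 t 4.5 q [ 28.   2.   1.  89.  -0. 115.]
delta [ 4.34200e-01  1.35000e-02  1.55000e-02 -9.25163e+01]
```

Request:
{"method": "move_arm", "body": {"deltas": [[[0.05,-0.01,0.007,-8.5],[0.09,-0.01,0.007,-17],[0.13,-0.01,0.007,-25.5],[0.17,-0.01,0.007,-34],[0.21,-0.01,0.007,-42.5]]], "claw": 0.085}}

```text
time: 5.0
ee_pos: [0.4889, 0.0462, 0.1837]
tcp_rot: [-90.0, 0.0, -46.1]
wrist_force: [1.2, -0.2, 0.4]
opening: 0.0845
```

```bash
python3 go.py .51 -.179 .14 5.9
```

```text
now [0.4889 0.0462 0.1837] [-9.003e+01  1.000e-02 -4.611e+01] F [ 1.2 -0.2  0.4] open 0.0845 t 5.0 q [ 5. -4. -4. 90. -0. 52.]
delta [ 1.76900e-01  4.37000e-02 -1.40900e-01 -5.20063e+01]
```

Request:
{"method": "move_arm", "body": {"deltas": [[[0.035,0.01,-0.028,-8.5],[0.07,0.02,-0.056,-17],[0.11,0.03,-0.085,-25.5],[0.14,0.04,-0.11,-34],[0.174,0.043,-0.139,-42.5]]]}}

```text
time: 5.5
ee_pos: [0.5076, -0.1714, 0.1399]
tcp_rot: [-90.0, 0.1, -7.2]
wrist_force: [0.5, 0.6, 0.4]
opening: 0.0852
```

Request:
{"method": "move_arm", "body": {"deltas": [[[0,0,0,-7.5],[0,0,0,-7.5],[0,0,0,-7.5],[0,0,0,-7.5]]]}}

```text
time: 5.9
ee_pos: [0.5084, -0.1689, 0.1414]
tcp_rot: [-90.0, -0.0, -0.1]
wrist_force: [0.1, 0.1, 0.3]
opening: 0.0854
```

```bash
python3 go.py .51 -.179 .0 5.9
```

```text
now [ 0.5084 -0.1689  0.1414] [-9.e+01 -0.e+00 -8.e-02] F [0.1 0.1 0.3] open 0.0854 t 5.9 q [-18.   2.  -3.  85.   0. -18.]
delta [ 1.6000e-03  1.4140e-01 -1.0100e-02 -5.9838e+00]
```

Request:
{"method": "move_arm", "body": {"deltas": [[[0.0015,0.04,-0.01,-6],[0.0015,0.08,-0.01,-6],[0.0015,0.115,-0.01,-6],[0.0015,0.14,-0.01,-6],[0.0015,0.14,-0.01,-6]]]}}

```text
time: 6.4
ee_pos: [0.5077, -0.178, -0.0021]
tcp_rot: [-89.9, 0.3, 6.0]
wrist_force: [-0.7, -0.6, 0.2]
opening: 0.0847
```

Request:
{"method": "move_arm", "body": {"deltas": [[[0,0,0,0],[0,0,0,0],[0,0,0,0],[0,0,0,0],[0,0,0,0]]], "claw": 0.04, "newtons": 50}}

```text
time: 6.9
ee_pos: [0.511, -0.1797, 0.0033]
tcp_rot: [-90.0, -0.2, 6.0]
wrist_force: [-1.7, 3.3, 8.2]
opening: 0.0605
```

```bash
python3 go.py .51 -.179 .0 5.9
```

```text
now [ 0.511  -0.1797  0.0033] [-90.03  -0.17   6.02] F [-1.7  3.3  8.2] open 0.0605 t 6.9 q [-19.   6. -15.  70.   0. -25.]
delta [-0.0009  0.0033  0.0008  0.1219]
```

Request:
{"method": "move_arm", "body": {"deltas": [[[0,-0.004,0,0],[-0.02,-0.004,0,0],[-0.045,-0.004,0,0],[-0.075,-0.004,0,0],[-0.105,-0.004,0,0]]]}}

```text
time: 7.4
ee_pos: [0.4045, -0.1909, 0.0056]
tcp_rot: [-90.0, -0.0, 6.0]
wrist_force: [0.8, -0.6, 0.0]
opening: 0.0604
```

Request:
{"method": "move_arm", "body": {"deltas": [[[0,0,0,0],[0,0,0,0]]]}}

```text
time: 7.6
ee_pos: [0.4056, -0.1912, 0.006]
tcp_rot: [-90.1, -0.1, 5.9]
wrist_force: [-0.1, 0.5, -1.3]
opening: 0.0605
```

```bash
python3 go.py .51 -.179 .0 5.9;  python3 -c "
from h import *
c=snap('top','top3');s=snap('scene','sc3')
cv2.imwrite('pics/a3.png',np.hstack([cv2.resize(c['color'][220:370,340:490],(400,400)),cv2.resize(s['color'][100:250,180:330],(400,400))]))"
```

```text
now [ 0.4056 -0.1912  0.006 ] [-9.006e+01 -8.000e-02  5.950e+00] F [-0.1  0.5 -1.3] open 0.0605 t 7.6 q [-25.  -7. -27.  70.  -0. -31.]
delta [0.1051 0.006  0.0013 0.0496]
```

View pics/a3.png

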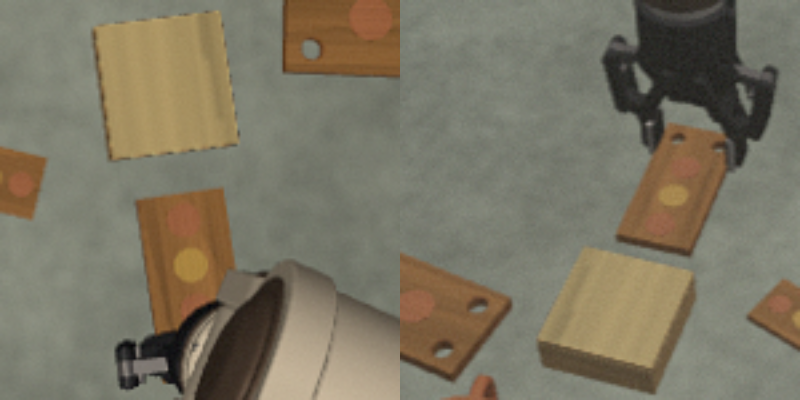

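Picture: the board is fully out of the sleeve, swatches up, with about 15 mm of gap to the sleeve. Laying it on the counter to regrasp its plain half.

Request:
{"method": "move_arm", "body": {"deltas": [[[0,0.004,0,0],[0,0.007,0,0],[0,0.009,0,0],[0,0.011,0,0],[0,0.011,0,0]]]}}

```text
time: 8.2
ee_pos: [0.4055, -0.1906, -0.005]
tcp_rot: [-90.0, 0.0, 6.0]
wrist_force: [-4.1, 3.2, 9.4]
opening: 0.0606
```

```bash
python3 go.py .47 -.1845 .0 5.9
```

```text
now [ 0.4055 -0.1906 -0.005 ] [-89.99   0.     6.03] F [-4.1  3.2  9.4] open 0.0606 t 8.2 q [-25.  -7. -28.  69.   0. -31.]
delta [ 0.0648 -0.005  -0.0007  0.1269]
```

Request:
{"method": "move_arm", "body": {"deltas": [[[0,0,0,0],[0,0,0,0],[0,0,0,0],[0,-0.04,0,0],[0,-0.06,0,0]]], "claw": 0.085}}

```text
time: 8.7
ee_pos: [0.4058, -0.1909, 0.0562]
tcp_rot: [-90.0, -0.1, 6.0]
wrist_force: [0.4, -0.7, 0.3]
opening: 0.0852
```

Request:
{"method": "move_arm", "body": {"deltas": [[[0,-0.05,0,0],[0,-0.1,0,0],[-0.05,-0.13,0,0],[-0.1,-0.13,0,0],[-0.1,-0.13,0,0]]]}}

```text
time: 9.2
ee_pos: [0.3034, -0.2014, 0.186]
tcp_rot: [-90.1, -0.1, 5.9]
wrist_force: [0.9, -0.5, -0.3]
opening: 0.0851
```

```bash
python3 -c "
from h import *
c=snap('top','top4');
cv2.imwrite('pics/a4.png',cv2.resize(c['color'][280:360,350:450],(750,600),interpolation=cv2.INTER_CUBIC))"; python3 go.py .47 -.1845 .0 5.9
```

```text
now [ 0.3041 -0.2015  0.1854] [-9.01e+01 -9.00e-02  5.91e+00] F [ 0.8 -1.2  0.8] open 0.0849 t 9.25 q [-34. -21. -18.  93.  -0. -39.]
delta [ 1.667e-01  1.854e-01 -1.000e-04  5.700e-03]
```

View pics/a4.png

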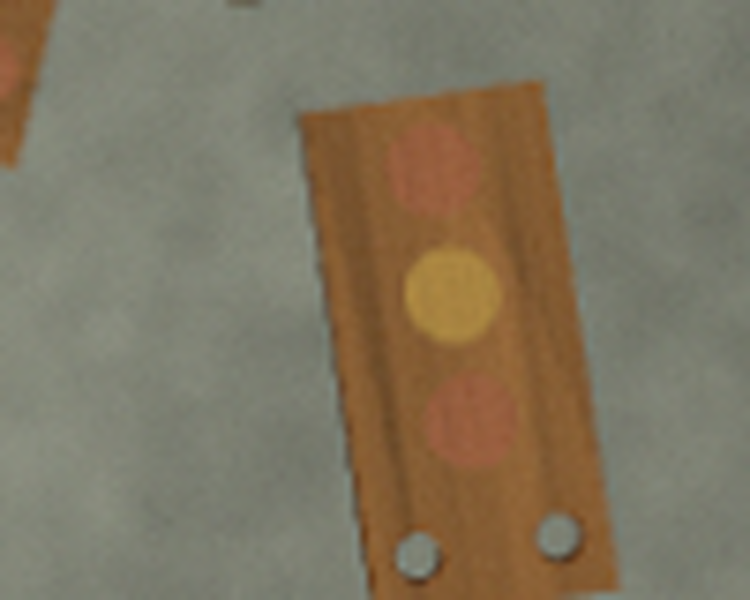

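The board lies flat on the counter with its holes at crop (417,556) and (558,536). Fitting its pose.

Run:
```python
from h import *
c=load('top4');P=[(301,115),(542,82),(417,556),(558,536),(619,590)]
b,r=fit(c,[(65,31,9),(65,-31,9),(-50,18,9),(-50,-18,9),(-65,-31,9)],[(350+(u-3.25)/7.5,280+(v-3.25)/7.5) for u,v in P],[.45,-.18,.1])
print(b,np.degrees(b[2]),r.round(2),'grip',R2(b,.022,0))
```

```text
[ 0.44746296 -0.18587928  0.11252632] 6.447283351469961 [[-0.04 -0.33]
 [-0.07 -0.4 ]
 [ 0.09  0.32]
 [ 0.1   0.31]
 [-0.08  0.07]] grip (np.float64(0.46932382671803136), np.float64(-0.18340891698495593))
```

Request:
{"method": "move_arm", "body": {"deltas": [[[0.045,0.02,0.001,-0.5],[0.09,0.05,0.001,-0.5],[0.13,0.08,0.001,-0.5],[0.166,0.11,0.001,-0.5],[0.166,0.12,0.001,-0.5]]]}}

```text
time: 9.75
ee_pos: [0.473, -0.1811, 0.0588]
tcp_rot: [-89.8, 0.3, 6.6]
wrist_force: [-1.4, 1.0, -0.4]
opening: 0.0849
```

```bash
python3 go.py .4693 -.1834 -.004 6.45
```

```text
now [ 0.473  -0.1811  0.0588] [-89.83   0.26   6.65] F [-1.4  1.  -0.4] open 0.0849 t 9.75 q [-21.  -0. -15.  76.   0. -28.]
delta [-0.004   0.0628 -0.0019  0.197 ]
```

Request:
{"method": "move_arm", "body": {"deltas": [[[0,0.02,0,0],[0,0.045,0,0],[0,0.06,0,0],[0,0.069,0,0],[0,0.069,0,0]]]}}

```text
time: 10.25
ee_pos: [0.4704, -0.1825, -0.0057]
tcp_rot: [-90.0, 0.1, 6.5]
wrist_force: [-0.3, -0.3, -0.1]
opening: 0.0849
```

Request:
{"method": "move_arm", "body": {"deltas": [[[0,0,0,0],[0,0,0,0],[0,0,0,0],[0,0,0,0],[0,0,0,0]]], "claw": 0.04, "newtons": 50}}

```text
time: 10.75
ee_pos: [0.4718, -0.1831, -0.003]
tcp_rot: [-90.1, -0.1, 6.5]
wrist_force: [-1.5, -0.3, 7.1]
opening: 0.0603
```

Request:
{"method": "move_arm", "body": {"deltas": [[[0,-0.02,0,0],[0,-0.05,0,0],[0,-0.09,0,0],[0,-0.13,0,0],[0,-0.13,0,0]]]}}

```text
time: 11.25
ee_pos: [0.4734, -0.1838, 0.1318]
tcp_rot: [-90.3, -0.5, 6.5]
wrist_force: [0.9, -1.2, -0.8]
opening: 0.0601
```

```bash
python3 go.py .5907 .1745 .16 3.2
```

```text
now [ 0.4734 -0.1838  0.1318] [-90.25  -0.48   6.51] F [ 0.9 -1.2 -0.8] open 0.0601 t 11.25 q [-21.  -2.  -8.  83.  -0. -28.]
delta [ 0.1572 -0.0282  0.3427  3.308 ]
```

Request:
{"method": "move_arm", "body": {"deltas": [[[0.01,-0.02,0.025,0.5],[0.03,-0.02,0.065,1],[0.05,-0.02,0.105,1.5],[0.07,-0.02,0.145,2],[0.085,-0.02,0.18,2]]]}}

```text
time: 11.75
ee_pos: [0.5355, 0.0077, 0.1451]
tcp_rot: [-90.0, -0.0, 4.5]
wrist_force: [0.5, -0.4, -1.0]
opening: 0.0598
```

Request:
{"method": "move_arm", "body": {"deltas": [[[0.02,0,0.04,0.5],[0.04,0,0.08,1],[0.06,0,0.12,1.3],[0.07,0,0.15,1.3],[0.07,0,0.158,1.3]]]}}

```text
time: 12.25
ee_pos: [0.5926, 0.1717, 0.1441]
tcp_rot: [-90.0, 0.0, 3.4]
wrist_force: [-1.0, -0.0, -1.9]
opening: 0.0601
```

Request:
{"method": "move_arm", "body": {"deltas": [[[0,0,0,0],[0,0,0,0],[0,0,0,0]]]}}

```text
time: 12.55
ee_pos: [0.5922, 0.1674, 0.1455]
tcp_rot: [-90.0, -0.0, 3.1]
wrist_force: [-0.3, -0.0, -1.5]
opening: 0.0598
```

```bash
python3 go.py .5931 .1747 .085 3.2
```

```text
now [0.5922 0.1674 0.1455] [-9.001e+01 -1.000e-02  3.140e+00] F [-0.3 -0.  -1.5] open 0.0598 t 12.55 q [16. 13. 10. 87. -0. 13.]
delta [ 0.0013  0.0605  0.0073 -0.0641]
```

Request:
{"method": "move_arm", "body": {"deltas": [[[0.001,0.01,0.007,0],[0.001,0.03,0.007,0],[0.001,0.05,0.007,0],[0.001,0.065,0.007,0],[0.001,0.065,0.007,0]]]}}

```text
time: 13.05
ee_pos: [0.5916, 0.1751, 0.0775]
tcp_rot: [-90.1, 0.2, 3.2]
wrist_force: [-0.6, -0.2, -0.3]
opening: 0.0603
```

```bash
python3 go.py .5931 .1747 .085 3.2; python3 -c "
from h import *
c=snap('top','top5');s=snap('scene','sc5')
cv2.imwrite('pics/a5.png',np.hstack([cv2.resize(c['color'][250:350,170:270],(400,400),interpolation=cv2.INTER_CUBIC),cv2.resize(s['color'][180:280,390:490],(400,400),interpolation=cv2.INTER_CUBIC)]))"
```

```text
now [0.5916 0.1751 0.0775] [-90.05   0.22   3.18] F [-0.6 -0.2 -0.3] open 0.0603 t 13.05 q [16. 14.  3. 80.  0. 13.]
delta [ 0.0015 -0.0075 -0.0005 -0.0188]
```

View pics/a5.png

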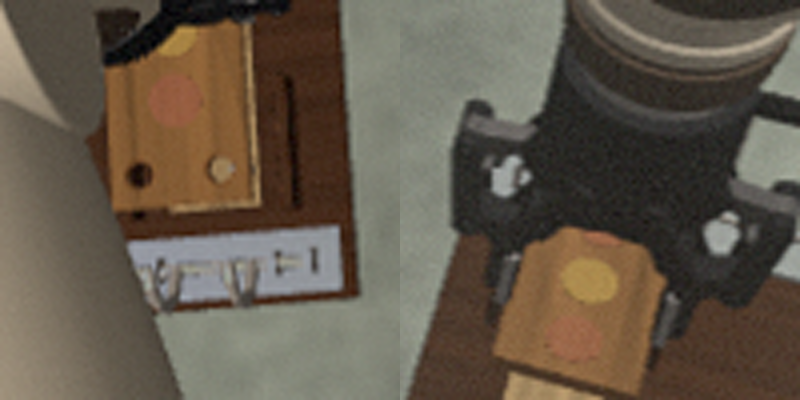

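Picture: the board is held over the file, with its holes at crop (139,175) and (221,168) in the top view and no visible roll. Now computing hole positions against the posts, using depth.

```bash
python3 - <<'E'
from h import *
np.set_printoptions(suppress=True,precision=4)
c=load('top5');f=(.5986,.175,.0559)
ps=np.array([pt(c,u,v) for u in range(200,230,2) for v in range(265,299,2)])
ps=ps[(ps[:,2]>.07)&(ps[:,2]<.11)]
A=np.c_[ps[:,:2]-[.52,.17],np.ones(len(ps))];
for _ in range(3):
    k,*_r=np.linalg.lstsq(A,ps[:,2],rcond=None);e=np.abs(A@k-ps[:,2]);m=e<.004;A,ps=A[m],ps[m]
print('plane',k,len(ps))
h=[]
for u,v in[(139,175),(221,168)]:
    q=atz(c,170+(u-1.5)/4,250+(v-1.5)/4,k[2]);h.append(q);print(q)
m=(h[0]+h[1])/2;d=h[0]-h[1];print('mid',m,'yaw',np.degrees(np.arctan2(-d[0],d[1])),'sep',np.linalg.norm(d),'seat',R2(f,-.08,0))
# punched corners
for u,v in[(113,208),(260,207)]: print('corner',atz(c,170+(u-1.5)/4,250+(v-1.5)/4,k[2]))
# posts in top2
E
python3 go.py .5931 .1747 .085 3.2;python3 -c "
from h import *
c=load('top2')
cv2.imwrite('pics/a6.png',cv2.resize(c['color'][280:310,200:240],(800,600),interpolation=cv2.INTER_CUBIC))
f=(.5986,.175,.0559)
for y in(-.018,.018):
  for z in (.016,.058):
    u=proj(c,[*R2(f,-.08,y),z]);print('post',y,z,u,((u[0]+.5-200)*20,(u[1]+.5-280)*20))"
```

```text
plane [-0.0013 -0.0046  0.089 ] 227
[0.5163 0.1886 0.089 ]
[0.5187 0.1517 0.089 ]
mid [0.5175 0.1702 0.089 ] yaw 3.722177031614807 sep 0.03695866250934219 seat (np.float64(0.5187249598552649), np.float64(0.17053032866119236))
corner [0.5019 0.2004 0.089 ]
corner [0.5011 0.1344 0.089 ]
now [0.5929 0.1755 0.0804] [-9.00e+01  1.00e-02  3.19e+00] F [0.2 0.4 0. ] open 0.0603 t 13.15 q [16. 14.  4. 80. -0. 13.]
delta [ 0.0002 -0.0046 -0.0009 -0.007 ]
post -0.018 0.016 (np.float64(232.09485079574756), np.float64(292.11926493397635)) (np.float64(651.8970159149512), np.float64(252.38529867952707))
post -0.018 0.058 (np.float64(227.8121282090564), np.float64(291.52316385195337)) (np.float64(566.2425641811279), np.float64(240.4632770390674))
post 0.018 0.016 (np.float64(213.48744068821435), np.float64(293.53844066782835)) (np.float64(279.748813764287), np.float64(280.7688133565671))
post 0.018 0.058 (np.float64(208.44096982760936), np.float64(292.99982132406655)) (np.float64(178.8193965521873), np.float64(269.9964264813309))
```

View pics/a6.png

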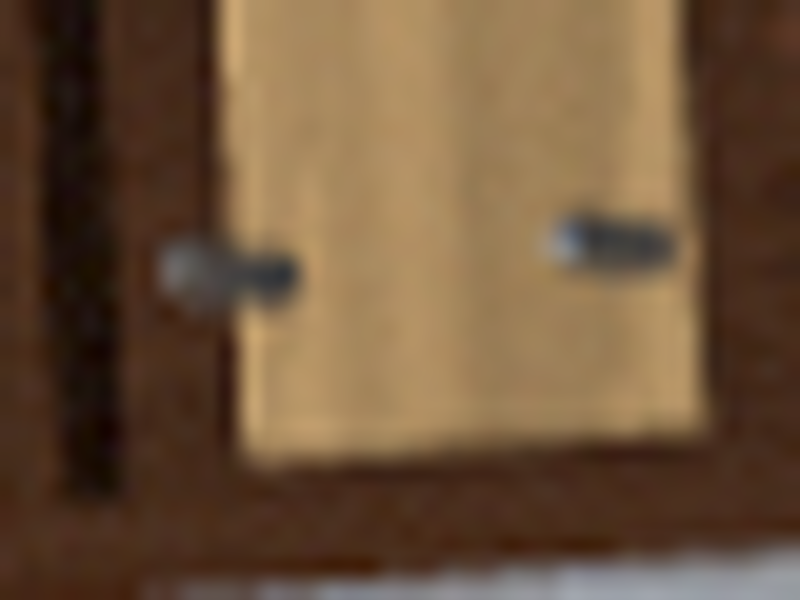

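Post tops match the fitted pose to within 1 mm (predicted (566,240) and (179,270), seen there). The hole midpoint is about 1 mm from the seat. Lowering.

Request:
{"method": "move_arm", "body": {"deltas": [[[0,0.008,0,0],[0,0.016,0,0],[0,0.022,0,0],[0,0.03,0,0],[0,0.03,0,0]]]}}

```text
time: 13.65
ee_pos: [0.5922, 0.1755, 0.0487]
tcp_rot: [-90.0, 0.1, 3.2]
wrist_force: [-0.8, -0.2, -0.5]
opening: 0.0602
```

Request:
{"method": "move_arm", "body": {"deltas": [[[0,0.008,0,0],[0,0.016,0,0],[0,0.022,0,0],[0,0.027,0,0],[0,0.027,0,0]]]}}

```text
time: 14.15
ee_pos: [0.5924, 0.1756, 0.0223]
tcp_rot: [-90.0, 0.1, 3.2]
wrist_force: [0.1, -0.9, -0.8]
opening: 0.0605
```

```bash
python3 go.py .5931 .1747 .0145 3.2
```

```text
now [0.5924 0.1756 0.0223] [-9.002e+01  8.000e-02  3.210e+00] F [ 0.1 -0.9 -0.8] open 0.0605 t 14.15 q [17. 15. -1. 73. -0. 13.]
delta [ 0.0006  0.0078 -0.0009  0.0104]
```

No resistance, so the posts are through the holes. Last few mm, watching the force.

Request:
{"method": "move_arm", "body": {"deltas": [[[0,0.003,0,0],[0,0.005,0,0],[0,0.007,0,0],[0,0.007,0,0]]]}}

```text
time: 14.55
ee_pos: [0.5928, 0.1757, 0.0161]
tcp_rot: [-90.0, 0.0, 3.2]
wrist_force: [0.5, 0.3, -1.1]
opening: 0.0602
```

```bash
python3 go.py .5931 .1747 .0145 3.2
```

```text
now [0.5928 0.1757 0.0161] [-9.00e+01  1.00e-02  3.21e+00] F [ 0.5  0.3 -1.1] open 0.0602 t 14.55 q [17. 16. -2. 73. -0. 13.]
delta [ 0.0002  0.0016 -0.001   0.0112]
```

Request:
{"method": "move_arm", "body": {"deltas": [[[0,0.001,0,0],[0,0.002,0,0],[0,0.003,0,0],[0,0.003,0,0]]]}}

```text
time: 14.95
ee_pos: [0.5929, 0.1757, 0.0131]
tcp_rot: [-90.0, 0.0, 3.2]
wrist_force: [0.0, 0.1, -0.9]
opening: 0.0603
```

Request:
{"method": "move_arm", "body": {"deltas": [[[0,0.001,0,0],[0,0.002,0,0],[0,0.0025,0,0],[0,0.0025,0,0]]]}}

```text
time: 15.35
ee_pos: [0.593, 0.1758, 0.013]
tcp_rot: [-90.0, -0.1, 3.2]
wrist_force: [-7.9, -2.3, 14.6]
opening: 0.0602
```

Request:
{"method": "move_arm", "body": {"deltas": [[[0,-0.0015,0,0],[0,-0.0015,0,0]]]}}

```text
time: 15.55
ee_pos: [0.5932, 0.1758, 0.013]
tcp_rot: [-90.0, -0.1, 3.2]
wrist_force: [-1.1, -0.9, 5.8]
opening: 0.0605
```

Request:
{"method": "move_arm", "body": {"deltas": [[[0,0,0,0],[0,0,0,0],[0,0,0,0],[0,0,0,0],[0,0,0,0]]], "claw": 0.085}}

```text
time: 16.05
ee_pos: [0.5929, 0.1757, 0.0121]
tcp_rot: [-90.0, 0.0, 3.2]
wrist_force: [0.2, 0.3, -0.2]
opening: 0.0847
```

Request:
{"method": "move_arm", "body": {"deltas": [[[0,-0.02,0,0],[0,-0.06,0,0],[0,-0.1,0,0],[0,-0.14,0,0],[0,-0.17,0,0]]]}}

```text
time: 16.55
ee_pos: [0.5932, 0.1758, 0.1852]
tcp_rot: [-90.0, -0.1, 3.2]
wrist_force: [-0.0, 0.0, 0.2]
opening: 0.0852
```

Request:
{"method": "move_arm", "body": {"deltas": [[[0,0,0.04,8.5],[0,0,0.08,17],[0,0,0.11,25.5],[0,0,0.12,34],[0,0,0.12,42]]], "claw": 0.05}}

```text
time: 17.05
ee_pos: [0.5857, 0.2975, 0.1817]
tcp_rot: [-90.0, 0.0, -39.0]
wrist_force: [-0.0, 0.4, -0.4]
opening: 0.0502
```

```bash
python3 go.py .471 .253 .18 -86.6; python3 -c "
from h import *
c=snap('top','top6');s=snap('scene','sc6')
cv2.imwrite('pics/a7.png',np.hstack([cv2.resize(c['color'][220:340,150:270],(400,400),interpolation=cv2.INTER_CUBIC),cv2.resize(s['color'][190:310,385:505],(400,400),interpolation=cv2.INTER_CUBIC)]))"
```

```text
now [0.5857 0.2975 0.1817] [-9.002e+01  3.000e-02 -3.900e+01] F [-0.   0.4 -0.4] open 0.0502 t 17.05 q [27. 19. 22. 92.  0. 66.]
delta [-6.12000e-02  1.70000e-03 -1.06800e-01  4.75965e+01]
```

View pics/a7.png

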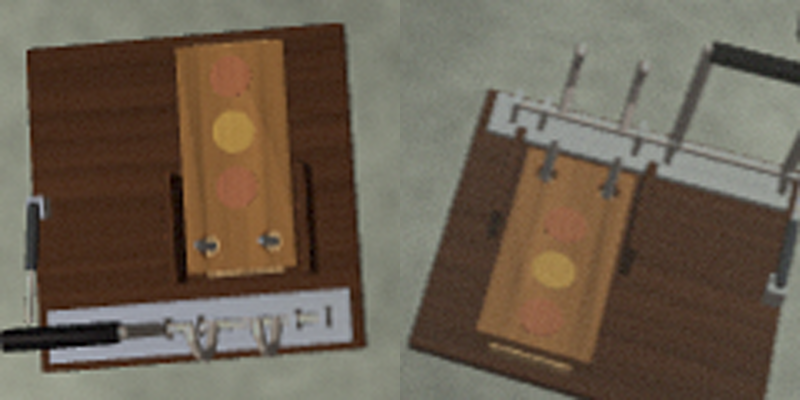

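The board is filed: both posts show through the holes at crop (207,245) and (269,240), swatches up, and the lever and rings are still up. Checking the fit numerically, then I'll regrip the bar.

Run:
```python
from h import *
c=load('top6');P=[(177,49),(281,40),(296,268),(189,275)]
b,r=fit(c,[(65,31,25),(65,-31,25),(-65,-31,25),(-65,31,25)],[(150+(u-1.2)/3.333,220+(v-1.2)/3.333) for u,v in P],[.57,.17,.05])
f=(.5986,.175,.0559)
print(b,np.degrees(b[2]),r.round(2),'holes',R2(b,-.05,0),'seat',R2(f,-.08,0))
ps=np.array([pt(c,u,v) for u in range(206,234,2) for v in range(238,290,3)]);ps=ps[(ps[:,2]<.035)&(ps[:,2]>.015)]
A=np.c_[ps[:,:2]-ps[:,:2].mean(0),np.ones(len(ps))];print(np.linalg.lstsq(A,ps[:,2],rcond=None)[0],len(ps))
```

```text
[0.56794747 0.17330292 0.0567022 ] 3.248796532520726 [[-0.31  0.07]
 [ 0.4   0.13]
 [ 0.09 -0.28]
 [-0.17  0.09]] holes (np.float64(0.518027822393168), np.float64(0.1704693320444128)) seat (np.float64(0.5187249598552649), np.float64(0.17053032866119236))
[ 0.00780023 -0.00344557  0.02442308] 251
```

Request:
{"method": "move_arm", "body": {"deltas": [[[-0.015,0,-0.025,8.5],[-0.03,0,-0.055,17],[-0.045,0,-0.085,25.5],[-0.06,0,-0.106,34],[-0.0612,0,-0.1068,42.5]]]}}

```text
time: 17.65
ee_pos: [0.4695, 0.2495, 0.1833]
tcp_rot: [-90.0, 0.0, -81.4]
wrist_force: [-0.2, 0.0, 0.1]
opening: 0.05
```

Request:
{"method": "move_arm", "body": {"deltas": [[[0,0,0,5],[0,0,0,5],[0,0,0,5]]]}}

```text
time: 17.95
ee_pos: [0.4717, 0.2504, 0.1824]
tcp_rot: [-90.0, 0.0, -86.0]
wrist_force: [0.2, 0.5, 0.8]
opening: 0.0502
```

```bash
python3 go.py .471 .253 .096 -86.6
```

```text
now [0.4717 0.2504 0.1824] [-89.99   0.   -86.02] F [0.2 0.5 0.8] open 0.0502 t 17.95 q [ 28.   2.   2.  90.  -0. 114.]
delta [-2.70e-03  8.64e-02 -5.00e-04  5.80e-01]
```

Request:
{"method": "move_arm", "body": {"deltas": [[[0,0.03,0,0.5],[0,0.055,0,0.5],[0,0.075,0,0.5],[0,0.085,0,0.5],[0,0.085,0,0.5]]]}}

```text
time: 18.45
ee_pos: [0.4711, 0.2502, 0.096]
tcp_rot: [-90.1, -0.1, -86.7]
wrist_force: [0.4, -0.1, 0.2]
opening: 0.0498
```

Request:
{"method": "move_arm", "body": {"deltas": [[[0,0,0,0],[0,0,0,0],[0,0,0,0],[0,0,0,0],[0,0,0,0]]], "claw": 0.0, "newtons": 30}}

```text
time: 18.95
ee_pos: [0.4718, 0.2509, 0.0985]
tcp_rot: [-89.9, 0.0, -86.8]
wrist_force: [-3.2, 0.2, 6.6]
opening: 0.0111
```

Request:
{"method": "move_arm", "body": {"deltas": [[[0,0.0005,0.0065,0],[0,0.0015,0.0135,0],[0,0.003,0.02,0],[0,0.0043,0.0255,0],[0,0.0043,0.0255,0]]]}}

```text
time: 19.45
ee_pos: [0.4973, 0.2524, 0.0937]
tcp_rot: [-90.0, 0.0, -86.8]
wrist_force: [-2.9, 0.4, 4.6]
opening: 0.0108
```

```bash
python3 go.py .471 .253 .096 -86.6
```

```text
now [0.4973 0.2524 0.0937] [-8.999e+01  5.000e-02 -8.677e+01] F [-2.9  0.4  4.6] open 0.0108 t 19.45 q [ 27.   6.  -5.  80.   0. 114.]
delta [-0.0021 -0.0023 -0.0262 -0.1688]
```

Request:
{"method": "move_arm", "body": {"deltas": [[[0,0.0027,0.007,0],[0,0.0098,0.0201,0],[0,0.019,0.0318,0],[0,0.0301,0.0417,0],[0,0.0428,0.0496,0]]]}}

```text
time: 19.95
ee_pos: [0.5466, 0.2552, 0.0502]
tcp_rot: [-90.0, 0.0, -86.8]
wrist_force: [-5.2, 2.0, 1.4]
opening: 0.0104
```

Request:
{"method": "move_arm", "body": {"deltas": [[[0,0.007,0.003,0],[0,0.0139,0.0055,0],[0,0.022,0.0075,0],[0,0.029,0.0085,0],[0,0.03,0.0085,0]]]}}

```text
time: 20.45
ee_pos: [0.554, 0.2557, 0.0236]
tcp_rot: [-90.0, 0.1, -86.7]
wrist_force: [-20.2, -2.1, 31.7]
opening: 0.0104
```

```bash
python3 go.py .554 .2526 .017 -86.6
```

```text
now [0.554  0.2557 0.0236] [-9.002e+01  8.000e-02 -8.675e+01] F [-20.2  -2.1  31.7] open 0.0104 t 20.45 q [ 25.  14.  -3.  73.   0. 111.]
delta [ 0.0031  0.0066 -0.0002 -0.145 ]
```

Request:
{"method": "move_arm", "body": {"deltas": [[[0,-0.001,0,0],[0,-0.001,0,0],[0,-0.001,0,0],[0,-0.001,0,0],[0,-0.001,0,0]]], "claw": 0.05}}

```text
time: 20.95
ee_pos: [0.5551, 0.2552, 0.0209]
tcp_rot: [-90.0, -0.0, -86.8]
wrist_force: [0.1, 0.1, -0.3]
opening: 0.05
```

Request:
{"method": "move_arm", "body": {"deltas": [[[0,-0.03,0,0],[0,-0.07,0,0],[0,-0.11,0,0],[0,-0.15,0,0],[0,-0.17,0,0]]]}}

```text
time: 21.45
ee_pos: [0.5558, 0.2556, 0.1951]
tcp_rot: [-89.8, 0.1, -86.8]
wrist_force: [0.4, 0.4, -0.6]
opening: 0.0497
```

Request:
{"method": "move_arm", "body": {"deltas": [[[-0.03,0,0,0],[-0.07,0,0,0],[-0.11,0,0,0],[-0.15,0,0,0],[-0.15,0,0,0]]]}}

```text
time: 21.95
ee_pos: [0.5456, 0.4092, 0.1894]
tcp_rot: [-90.1, -0.0, -86.6]
wrist_force: [0.0, 0.1, 0.5]
opening: 0.05
```

```bash
python3 go.py .554 .2526 .017 -86.6; python3 -c "
from h import *
c=snap('top','top7');s=snap('scene','sc7')
f=(.5986,.175,.0559)
for a in(s,c): print([pt(a,*proj(a,[*R2(f,-.04,y),.040])).round(3) for y in(.07,.08,.09)])
cv2.imwrite('pics/a8.png',np.hstack([cv2.resize(c['color'][220:340,150:270],(400,400),interpolation=cv2.INTER_CUBIC),cv2.resize(s['color'][190:310,385:505],(400,400),interpolation=cv2.INTER_CUBIC)]))"
```

```text
now [0.5456 0.4092 0.1894] [-90.08  -0.   -86.57] F [0.  0.1 0.5] open 0.05 t 21.95 q [ 37.  24.  28.  94.   0. 123.]
delta [ 0.1568  0.1724 -0.001   0.0299]
[array([0.553, 0.243, 0.038]), array([0.554, 0.253, 0.04 ]), array([0.553, 0.263, 0.04 ])]
[array([0.555, 0.244, 0.036]), array([0.554, 0.253, 0.039]), array([0.554, 0.263, 0.037])]
```

View pics/a8.png

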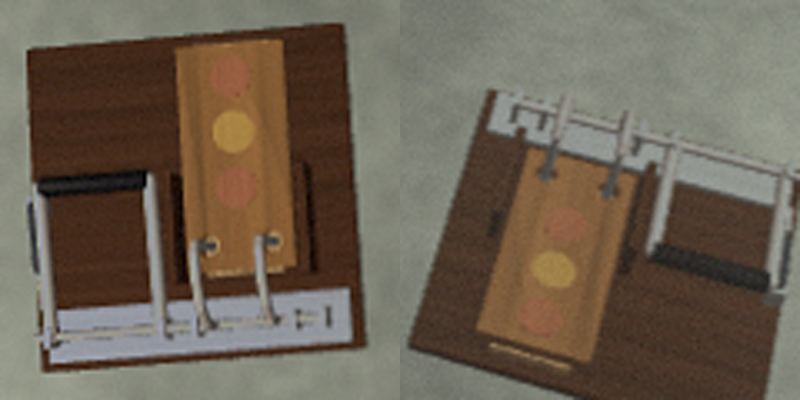

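The lever bar's top measures 39–40 mm (fully down), the ring tips sit on the posts, and the board hasn't moved. Handing in.

```bash
python3 -c "
from workcell import job_done
print(job_done())"
```

```text
the job is handed in; nothing more can be done
None
```

The middle-sized board is filed and the rings are shut over it. I handed the job in at about 22 s of the 72 s allowed; no verdict was reported.

**What I did**
- I gripped the lever bar and carried it fully up, which opened the rings.
- I pulled the board out of its sleeve, laid it on the counter and regrasped it by the plain half.
- I lowered it over both posts, let go, then gripped the bar and brought the lever fully down.

**Last checks**
- **Board position:** after letting go, the hole midpoint was about 0.7 mm from the seat and the yaw was within 0.1° of the file. The depth image put its top at about 24.4 mm, against 25 mm expected, with a tilt under 0.01 rad.
- **Lever and rings:** in the final pictures the bar's top is 39–40 mm above the counter, which is fully down. The ring tips sit on the posts and the board looks unmoved.
- **Robot:** the gripper is well clear at about 0.19 m height, with no force reading.

**Other notes**
- I didn't measure the mugs and jar again at the end; the arm never went near them.
- Forces stayed within limits: the highest reading was about 38 N at the wrist, when the lever reached its stop.
- The gripper read about 1.5 mm under the true width on both the bar and the board, and this had no effect.

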